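# Check a welded gate latch and set its tally

### The job

Push the thumb tab of the spring latch towards the gate post until it clicks and stays in, but if it has still not clicked when you are pressing with 12 N, it is too stiff: let it spring back, and never press the latch or its plate with more than 15 N. Then push the tally slide all the way to its round end if the latch clicked in, or all the way to its square end if it was too stiff, leave the latch as it is and let go; leave the other things on the bench where they are.

Things in the scene. Friction and masses are not known exactly. Their poses are not given: they have to be found in the camera images.
- gate: Latch sample fixed to the table: dark steel base plate 200 x 150 x 8 mm, origin at the centre of its underside, z up, x = the way the latch is pushed. On it the aluminium latch case (about x -75 to +35 mm, 44 mm wide, top at z 36 mm) and at x 70 to 96 mm the gate post, a steel tube 120 mm long in y, top at z 52 mm. A steel bolt comes out of the case towards the post.
- latch (a joint): Latch travel along gate +x: 0 at rest, 0.019 m clicked in, at a hard stop. Hidden stiffness: the force rises over the first 8 mm, from a sixth of its peak to the peak (release force, 6 to 28 N, differs each time), then falls to nothing at about 17 mm; there it jumps ahead by itself, clicks in at 19 mm and stays. Let go earlier, it springs back to 0. Pushed on, it meets the stop: force shoots up.
- tab_nominal (a point): Fixed point of the gate (x -30, y 0, z 52 mm in its frame) where the centre of the resting thumb tab's pushing face nominally is; the case is clamped in slots, so the real tab stands up to 7 mm before or behind it along x: feel for it. The tab is a steel plate standing up out of the case: 32 mm wide in y, 8 mm thick in x, z 38 to 66 mm, its pushing face to -x; the 36 mm behind it are clear down to the case top.
- tally_base: Track of the tally slide, fixed to the table (position varies, any yaw): aluminium bar 220 mm long in its y, 40 mm wide, 14 mm high, origin at the centre of its underside. A round dark steel disc (32 mm dia) at its +y end, a square dark steel plate (32 x 32 mm) at its -y end, both centred 90 mm from the middle, 8 mm thick, top at z 22 mm.
- tally (a joint): Position of the tally slide along the track's +y: 0 in the middle, +0.05 m all the way at the round end, -0.05 m all the way at the square end. Moves against about 2 N friction and stays where it is left. Starts near the middle.
- tally_top (a point): Top centre (z 56 mm) of the slide's upright grip plate: 30 mm wide across the track (x), 12 mm thick along it (y), standing from z 22 to 56 mm on a 36 x 30 x 8 mm carriage. y axis = towards the round end.
- bush: Brass bush, 26 mm dia, 22 mm high, loose on the gate's base plate beside the latch case; leave it. Origin: centre of its underside.
- bracket: Steel angle bracket 50 x 30 x 34 mm, loose beside the tally track; leave it. Origin: centre of its foot's underside.
- screwdriver: Screwdriver lying at the back; leave it.
- wrench: Wrench lying on the left; leave it.
- spray_can: Upright grey can 54 mm dia, 150 mm high, on the right; leave it. Origin: centre of its underside.
- square_magnet: L-shaped dark steel welding square, 90 mm, 16 mm high, lying at the back; leave it.
- cup: Steel cup 80 mm dia, 60 mm high, at the back; leave it.
Not all that is in view belongs to the job. What is shaped like the tally_base but green is not meant.

How it is judged:
On the way, in this order (a step that is already met when the one before it is completed fails the run):
1. the latch is pushed until it clicks in, or pressed with the limit force (at least 11 N) without clicking ((value of joint latch above 0.0175 m or (contact force between gate and the fingers above 11 N and value of joint latch above 0.0008 m))), for 0.1 s.
2. the tally slide is at one end of its track (within 6 mm) ((value of joint tally above 0.044 m or value of joint tally below -0.044 m)), for 0.2 s.
At the end, for the whole second after the job is handed in: Either the latch is clicked in (beyond 17.5 mm) and the tally slide stands within 6 mm of the round end, or the latch did not click within the limit force, is back out (under 3 mm) and the tally slide stands within 6 mm of the square end (((value of joint latch above 0.0175 m and value of joint tally above 0.044 m) or (value of joint latch below 0.003 m and value of joint tally below -0.044 m))); the robot touches nothing.
It fails at once if the latch sample is pressed with more than 15 N (16 N with margin) (contact force between gate and anything else above 16 N).
It fails at once if the tally is pushed to the wrong end first ((value of joint latch above 0.0175 m and value of joint tally below -0.044 m) or (value of joint latch below 0.0175 m and value of joint tally above 0.044 m)).
It fails at once if another thing on the bench is moved more than 30 mm (distance of any of bush, bracket, screwdriver, wrench, spray_can, square_magnet, cup from where it was at the start of the episode above 0.03 m).
It also fails if it takes over 64 s, if anything falls off the work surface, if the arm or the gripper's body presses on something with over 40 N, if the wrist force passes 120 N, or if a joint passes its speed limit or range.

### The arm

A 6-joint arm with a two-finger parallel gripper is mounted at the origin on the work surface. World frame = base frame: x ahead of the robot, y to its left, z up, the work surface at z = 0. Lengths are in m, angles in rad, forces in N, time in s.
With the tool pointing down it reaches from about 0.275 to 0.825 m from the base axis. Payload 4.9 kg.
Tool frame: the origin (TCP) lies between the finger pads; the fingertips stand 17 mm ahead of it and the grasp point (between the pads) lies 2 mm behind it (finger_overhang is the distance from the TCP to the fingertips, in m); z points along the fingers, y is the direction in which the jaws open and shut (so a half turn about z gives the same grasp; the last joint's range is limited). The gripper opens to 85 mm and grips with 20 to 120 N. Pads are 22 mm wide; open, the fingers measure 114 mm over their backs; the gripper's body (76 mm by 85 mm) begins 54 mm behind the grasp point. The pads swing forward as they close: fully open they stand 13 mm farther back than shut.
Start: joints at [1.122, 0.326, -0.193, 1.052, 0, 1.437], TCP at [0.17, 0.523, 0.248] pointing down, gripper open.
Joint ranges: [-2.65, 2.65], [-0.97, 1.79], [-1.3, 1.35], [-1.93, 2.1], [-1.47, 1.37], [-3.14, 3.14]. Speed limits (rad/s): [2.57, 2.57, 3.14, 3.14, 3.14, 3.14].

### API

Orientations are given as a unit quaternion [w, x, y, z].
In Python, from cell import sense, read_camera, camera_params, job_done, outline_of, finger_overhang gives the robot as it stands.
- The arm moves only by the tool send_rows, never from a script. Its argument "targets" is text: rows parted by semicolons, each of 7 numbers parted by spaces: the shift along the tool's x, y, z in m, then the turn, a rotation vector about the tool's x, y, z in rad, then the opening, from -1 (shut) to 1 (fully open), so that 0 is half open. A call has 1 to 12 rows; each row shifts and turns the commanded pose from where the row before left it, along the tool's axes as they then stand; what a row does not reach is not made up. A row lasts 1/10 s, in which the tool goes at most 50 mm and 8.59 degrees, less where a joint would pass 70% of its speed; a pose out of reach is approached as far as the arm can. A call with a gripper value outside its range is refused whole. The fingers move at their own pace and stop on an object; the grip force is fixed at half the most. Time passes only in rows, so rows that do not move let the fingers close. It gives the time, the measured TCP pose, the force and the opening at its end, in the units of the state.
- sense(): the state, without advancing time (a new reading comes with each control period).
- read_camera(name): name is "scene" or "top" or "wrist"; returns (picture, depth): 384x512x3 uint8, red, green, blue; 384x512 float32, m along the optical axis (not along the pixel's ray), 0 where there is no reading.
- camera_params(name): a dict with "fx", "fy", "cx", "cy" (pixels), "pose" (4x4, takes a point from camera to world coordinates). Camera axes: x right, y down, z forward; pixel columns grow to the right and rows downward; lengths in m; the calibration is good to about 2 mm. A picture is of the moment at which its call begins: read the wrist's pose just before it. camera_params takes no time and is no camera call; for the wrist camera it gives the pose at the moment of the call.
- job_done(): hands the job in, once; it reports no verdict.
Trained networks look in the newest picture that a camera, given by its name, has taken for a name from the list of things; names that differ only in an ending like _2 or _b are one class to them, and where a whole thing is asked for, a point or a joint stands for the part that bears it (a point fixed in the world has none). Each returns a list of dicts, best first, with "confidence" (0 to 1); they miss things now and then, are a little off and sometimes report something else, mostly with a low value. They report only what shows in the picture. A call takes as long as a camera call. They do not tell look-alikes from the thing itself.
- outline_of(camera, target): "mask" (384x512 bool, what is visible of it) and "pixel" ([row, column] in pixels, amid what is visible of it).
The state is a dict: "time_s": time; "joint_positions": joint angles; "joint_velocities": joint speeds; "joint_torque": joint torques, N m; "eef_pos": TCP position; "tcp_rot": TCP orientation; "contact_force": force on the tool from outside, world axes, zero at the start; "torque": the same for the moment, N m; "width": finger opening in m.
Only numpy, scipy, OpenCV 4.12 (cv2) and the standard library are available. Lean on these libraries where they do the work, as an engineer would, in place of code of your own. Each camera call takes 0.05 s, during which the arm holds its last target. There are 200 camera calls.

## Working session

There is one attempt and no reset: what is moved stays moved. The work goes in short steps, Python scripts to look and compute and a tool call to move; the robot and the scene stay as the last step left them, time stands still between calls to the robot, and variables do not carry over. Pictures are saved under pics/ and viewed, about 8 in all and at most 12, crops included, and the job is handed in when it is done.

Besides the shell and the picture viewer there is one more tool, called after "Request:" in YAML: its name, and indented under it one key for each argument. send_rows: Moves the arm, as the interface text tells. Its arguments: {"type":"object","properties":{"targets":{"type":"string"}},"required":["targets"]}

```bash
mkdir -p pics; ls; cat > h.py <<'E'
import numpy as np, cv2
from scipy.spatial.transform import Rotation as R
from cell import *
def pts(cam,mask,d,P):
    v,u=np.nonzero(mask&(d>0)); z=d[v,u]
    p=np.stack([(u-P['cx'])*z/P['fx'],(v-P['cy'])*z/P['fy'],z],1)
    return p@P['pose'][:3,:3].T+P['pose'][:3,3]
def save(n,im,s=1.5): cv2.imwrite('pics/'+n+'.png',cv2.resize(im[:,:,::-1],None,fx=s,fy=s))
E
python3 - <<'E'
from h import *
s=sense(); print(s['time_s'],s['eef_pos'],s['tcp_rot'],s['contact_force'],s['width'],finger_overhang)
for c in ['top','scene']:
    P=camera_params(c); im,d=read_camera(c); save(c,im)
    np.savez(c+'.npz',im=im,d=d,**P)
    for t in ['gate','latch','tally_base','tally','bush','bracket','spray_can']:
        for o in outline_of(c,t)[:3]:
            p=pts(c,o['mask'],d,P); 
            if len(p): print(c,t,round(o['confidence'],2),np.round(o['pixel']),len(p),np.round(np.median(p,0),3),np.round(p[:,2].max(),3))
print(sense()['time_s'])
E
```

```text
pics
0.0 [0.17002905 0.52247843 0.24751304] [-2.65714066e-04  1.56747716e-01  9.87638310e-01 -8.07278334e-04] [-0.25253015  0.51498971  0.68439016] 0.08493631134742735 0.017
top gate 0.75 [191. 198.] 2220 [0.509 0.204 0.011] 0.073
top latch 0.39 [186. 192.] 57 [0.512 0.219 0.042] 0.073
top tally_base 0.93 [262. 180.] 767 [0.242 0.267 0.016] 0.061
top tally_base 0.72 [192. 304.] 622 [ 0.506 -0.167  0.017] 0.063
top tally_base 0.7 [192. 136.] 250 [0.504 0.429 0.007] 0.019
top tally 0.64 [263. 180.] 81 [0.245 0.264 0.028] 0.061
top bush 0.49 [180. 189.] 45 [0.554 0.246 0.028] 0.04
top bracket 0.55 [202. 319.] 104 [ 0.478 -0.231  0.006] 0.043
top spray_can 0.76 [151. 380.] 345 [ 0.641 -0.42   0.14 ] 0.161
top spray_can 0.49 [125. 194.] 346 [0.751 0.238 0.019] 0.068
top spray_can 0.27 [195. 302.] 621 [ 0.503 -0.164  0.017] 0.063
scene gate 0.9 [185. 310.] 1652 [0.534 0.151 0.021] 0.066
scene gate 0.27 [164. 354.] 212 [0.528 0.427 0.006] 0.01
scene latch 0.41 [170. 313.] 74 [0.506 0.223 0.051] 0.066
scene tally_base 0.62 [150. 262.] 470 [0.253 0.256 0.016] 0.059
scene tally 0.66 [233. 221.] 227 [ 0.522 -0.177  0.033] 0.058
scene bush 0.58 [186. 330.] 79 [0.558 0.239 0.023] 0.032
scene bracket 0.52 [239. 195.] 263 [ 0.479 -0.22   0.004] 0.036
scene spray_can 0.71 [296. 161.] 2036 [ 0.669 -0.442  0.098] 0.152
0.8
```

View pics/top.png

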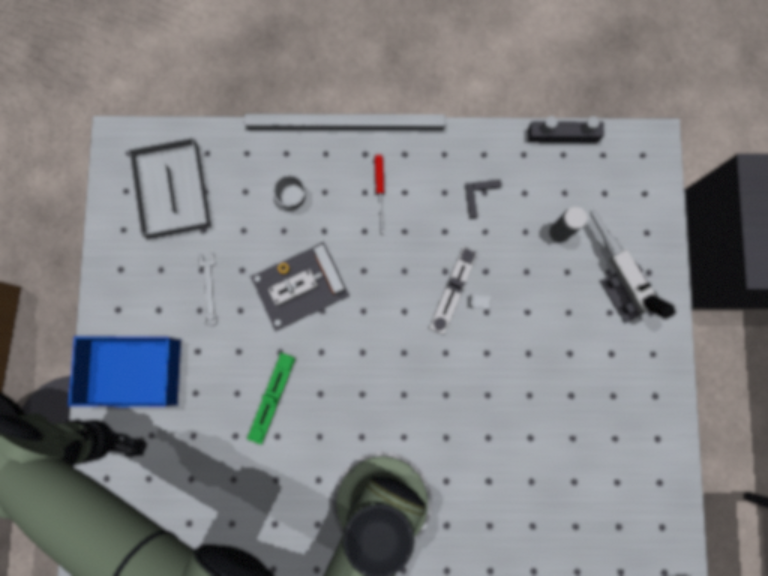

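View pics/scene.png

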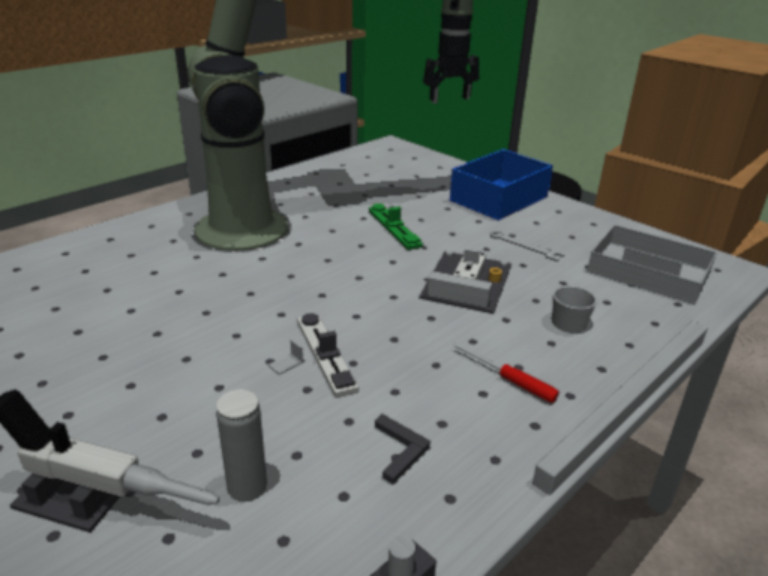

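Top view: the gate is at (300,285) with its post on the right, at about (330,270). The real tally is at (455,290), with the disc at (440,322) and the square at (468,255). The green look-alike is at (270,398). Next I fit the poses.

```bash
cat >> h.py <<'E'
def rect(p):
    (c,(w,h),a)=cv2.minAreaRect((p[:,:2]*1000).astype(np.float32)); return np.round(c,1),round(w,1),round(h,1),round(a,1)
E
python3 - <<'E'
from h import *
Z=np.load('top.npz');P={k:Z[k] for k in ['fx','fy','cx','cy','pose']};d=Z['d'];im=Z['im']
p=pts('top',np.ones_like(d,bool),d,P)
def box(x0,x1,y0,y1,z0,z1): 
    m=(p[:,0]>x0)&(p[:,0]<x1)&(p[:,1]>y0)&(p[:,1]<y1)&(p[:,2]>z0)&(p[:,2]<z1);return p[m]
for n,b in dict(table=(.4,.45,0,.1,-.05,.05)).items(): print(n,np.median(box(*b)[:,2]))
for o in outline_of('top','gate')[:1]: 
    q=pts('top',o['mask'],d,P); print('gate',rect(q))
    for a,b in [(.03,.045),(.045,.06),(.06,.08)]:
        r=q[(q[:,2]>a)&(q[:,2]<b)]; print(a,len(r),np.round(r.mean(0),4),rect(r))
for o in outline_of('top','tally_base')[:3]:
    q=pts('top',o['mask'],d,P); print('tally',rect(q),im[o['mask']].mean(0)); r=q[q[:,2]>.045]; print(len(r),np.round(r.mean(0),4) if len(r) else '')
s=sense();W=camera_params('wrist');T=np.eye(4);T[:3,:3]=R.from_quat(np.roll(s['tcp_rot'],-1)).as_matrix();T[:3,3]=s['eef_pos']
print(np.round(np.linalg.inv(T)@W['pose'],3),W['fx'],W['cx'],W['cy']);print(np.round(T,3))
E
```

```text
table 0.0009105167519771751
gate (array([514.1, 208. ]), 158.0, 204.8, 25.7)
0.03 362 [0.5072 0.2164 0.0372] (array([525.2, 192.4]), 95.1, 175.2, 11.4)
0.045 242 [0.548  0.1373 0.0527] (array([530.1, 175.4]), 120.4, 118.1, 25.1)
0.06 22 [0.5037 0.216  0.0653] (array([497.6, 169.5]), 134.6, 26.1, 83.3)
tally (array([241. , 269.9]), 45.7, 227.2, 70.6) [ 57.97405966 136.51621271  77.57587549]
33 [0.2434 0.2671 0.0558]
tally (array([ 506.1, -167.4]), 39.6, 218.2, 67.2) [133.9201278  133.64696486 138.04792332]
31 [ 0.5165 -0.1718  0.0554]
tally (array([501.6, 430.5]), 174.0, 36.8, 4.6) [159.96  163.4   168.976]
0 
[[ 0.    -0.951 -0.31   0.08 ]
 [ 1.     0.001 -0.001  0.   ]
 [ 0.001 -0.31   0.951 -0.126]
 [ 0.     0.     0.     1.   ]] 311.4217630294172 254.51577446958635 191.92912642193306
[[-0.951  0.31  -0.     0.17 ]
 [ 0.31   0.951 -0.     0.523]
 [-0.    -0.    -1.     0.248]
 [ 0.     0.     0.     1.   ]]
```

Request:
send_rows:
  targets: "-0.0335 -0.0142 0.003 0 0 0 -1;-0.0335 -0.0142 0.003 0 0 0 -1;-0.0335 -0.0142 0.003 0 0 0 -1;-0.0335 -0.0142 0.003 0 0 0 -1;-0.0335 -0.0142 0.003 0 0 0 -1;-0.0335 -0.0142 0.003 0 0 0 -1;-0.0335 -0.0142 0.003 0 0 0 -1;-0.0335 -0.0142 0.003 0 0 0 -1;-0.0335 -0.0142 0.003 0 0 0 -1;-0.0335 -0.0142 0.003 0 0 0 -1;-0.0335 -0.0142 0.003 0 0 0 -1;-0.0335 -0.0142 0.003 0 0 0 -1"

```text
time_s: 2.1
eef_pos: [0.5008, 0.2354, 0.2123]
tcp_rot: [0.0, 0.157, 0.988, 0.0]
contact_force: [0.6, 0.7, 0.7]
width: -0.0001
```

Request:
send_rows:
  targets: "0 0 0 0 0 0.135 -1;0 0 0 0 0 0.135 -1;0 0 0 0 0 0.135 -1;0 0 0 0 0 0.135 -1;0 0 0 0 0 0.135 -1;0 0 0 0 0 0.133 -1;0 0 0 0 0 0 -1;0 0 0 0 0 0 -1"

```text
time_s: 2.9
eef_pos: [0.4998, 0.2365, 0.2123]
tcp_rot: [0.0, 0.531, 0.847, -0.0]
contact_force: [-0.3, -1.0, 0.6]
width: 0.0001
```

```bash
cat > look.py <<'E'
from h import *
import sys
n=sys.argv[1]
s=sense(); W=camera_params('wrist'); im,d=read_camera('wrist'); save(n,im); np.savez(n+'.npz',im=im,d=d,**W)
print(s['time_s'],np.round(s['eef_pos'],4),np.round(s['tcp_rot'],4),np.round(s['contact_force'],2),s['width'])
p=pts('',np.ones_like(d,bool),d,W)
E
python3 - <<'E'
import sys;sys.argv=['','w1']
exec(open('look.py').read())
o=outline_of('wrist','gate')
for q in o: print(q['confidence'],q['pixel'])
q=pts('',o[0]['mask'],d,W)
print('gate',rect(q))
for a,b in [(.004,.012),(.032,.040),(.048,.056),(.0615,.07)]:
    r=q[(q[:,2]>a)&(q[:,2]<b)]; print(a,len(r),np.round(np.median(r,0),4),rect(r))
E
```

```text
2.9 [0.4998 0.2365 0.2123] [ 0.      0.5312  0.8472 -0.    ] [-0.26 -1.04  0.57] 7.048307820359195e-05
0.74 [179.9, 248.4]
gate (array([516.8, 192.4]), 154.5, 230.9, 26.2)
0.004 14867 [0.4906 0.2288 0.008 ] (array([510.5, 206.4]), 150.2, 200.0, 26.0)
0.032 4014 [0.5023 0.2267 0.0361] (array([513.3, 206.4]), 119.0, 141.8, 24.7)
0.048 905 [0.5099 0.1255 0.0518] (array([525.1, 174.8]), 119.4, 119.3, 26.8)
0.0615 299 [0.5014 0.2257 0.0656] (array([501.4, 225.2]), 30.6, 7.8, 25.9)
```

View pics/w1.png

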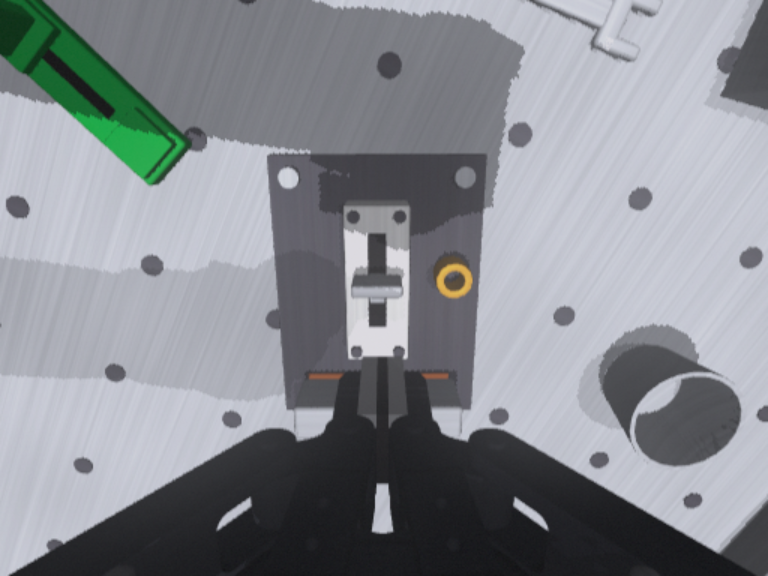

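Request:
send_rows:
  targets: "0.0122 -0.0036 0.02 0 0 0 -1;0 0 0.03 0 0 0 -1;0 0 0.03 0 0 0 -1;0 0 0.03 0 0 0 -1;0 0 0.025 0 0 0 -1;0 0 0.016 0 0 0 -1;0 0 0 0 0 0 -1;0 0 0 0 0 0 -1;0 0 0 0 0 0 -1"

```text
time_s: 3.9
eef_pos: [0.4922, 0.2463, 0.0625]
tcp_rot: [0.001, 0.532, 0.847, 0.001]
contact_force: [0.1, -0.0, 0.4]
width: 0.0001
```

```bash
cat > f.py <<'E'
# settled reading along gate x, averaged over 4 camera ticks; args: baseline force along gate x
from h import *
import sys
g=np.array([.437,-.900,0]); F=[];b=float(sys.argv[1]) if len(sys.argv)>1 else 0
for i in range(4):
    s=sense();F.append(-s['contact_force']@g); 
    if i<3: read_camera('top')
p=s['eef_pos']; print('t',s['time_s'],'F',np.round(np.array(F)-b,2),'mean',round(np.mean(F)-b,2),'Fvec',np.round(s['contact_force'],2),'tcp gate x mm',round(float((p-[.5105,.2064,0])@g*1000),2),'z',round(p[2],4))
E
python3 f.py
```

```text
t 4.05 F [-0.07 -0.35 -0.21  0.52] mean -0.03 Fvec [ 0.11  0.64 -0.24] tcp gate x mm -43.88 z 0.0624
```

Request:
send_rows:
  targets: "-0.002 0 0 0 0 0 -1;-0.002 0 0 0 0 0 -1;-0.001 0 0 0 0 0 -1;-0.001 0 0 0 0 0 -1;0 0 0 0 0 0 -1"

```text
time_s: 4.55
eef_pos: [0.4939, 0.2403, 0.0613]
tcp_rot: [-0.0, 0.532, 0.846, -0.0]
contact_force: [-0.1, 0.7, -0.2]
width: -0.0002
```

```bash
python3 f.py
```

```text
t 4.7 F [ 0.64  0.09  0.36 -0.29] mean 0.2 Fvec [ 0.58 -0.04  0.58] tcp gate x mm -37.98 z 0.0612
```

Request:
send_rows:
  targets: "-0.001 0 0 0 0 0 -1;0 0 0 0 0 0 -1"

```text
time_s: 4.9
eef_pos: [0.4943, 0.2396, 0.0613]
tcp_rot: [0.0, 0.532, 0.847, -0.0]
contact_force: [0.7, 0.0, -0.2]
width: -0.0003
```

```bash
python3 f.py
```

```text
t 5.05 F [-0.29 -0.31 -0.2  -1.03] mean -0.46 Fvec [-0.34 -1.3   0.39] tcp gate x mm -37.0 z 0.0613
```

Request:
send_rows:
  targets: "-0.001 0 0 0 0 0 -1;0 0 0 0 0 0 -1"

```text
time_s: 5.25
eef_pos: [0.4948, 0.2386, 0.0613]
tcp_rot: [0.0, 0.532, 0.846, -0.0]
contact_force: [0.3, -0.2, 0.9]
width: -0.0001
```

```bash
python3 f.py
```

```text
t 5.4 F [-0.35 -0.18 -0.42  0.55] mean -0.1 Fvec [ 0.35  0.78 -0.48] tcp gate x mm -35.96 z 0.0613
```

Request:
send_rows:
  targets: "-0.001 0 0 0 0 0 -1;0 0 0 0 0 0 -1"

```text
time_s: 5.6
eef_pos: [0.4952, 0.2378, 0.0613]
tcp_rot: [0.0, 0.532, 0.846, 0.0]
contact_force: [0.4, -0.0, 0.5]
width: 0.0002
```

```bash
python3 f.py
```

```text
t 5.75 F [-0.19  0.86 -0.5  -0.98] mean -0.2 Fvec [-0.51 -1.34 -0.26] tcp gate x mm -34.96 z 0.0613
```

Request:
send_rows:
  targets: "-0.001 0 0 0 0 0 -1;0 0 0 0 0 0 -1"

```text
time_s: 5.95
eef_pos: [0.4953, 0.2374, 0.0613]
tcp_rot: [-0.001, 0.532, 0.847, 0.0]
contact_force: [-1.5, 2.3, -0.4]
width: -0.0002
```

```bash
python3 f.py
```

```text
t 6.1 F [2.71 2.18 3.64 2.94] mean 2.87 Fvec [-1.12  2.72 -0.47] tcp gate x mm -34.44 z 0.0613
```

Request:
send_rows:
  targets: "-0.0005 0 0 0 0 0 -1;0 0 0 0 0 0 -1"

```text
time_s: 6.3
eef_pos: [0.4956, 0.2368, 0.0613]
tcp_rot: [-0.0, 0.532, 0.847, 0.0]
contact_force: [-2.5, 4.1, 0.9]
width: -0.0003
```

```bash
python3 f.py
```

```text
t 6.45 F [4.78 4.81 4.51 4.3 ] mean 4.6 Fvec [-1.64  3.98  0.22] tcp gate x mm -33.8 z 0.0613
```

Request:
send_rows:
  targets: "-0.0005 0 0 0 0 0 -1;0 0 0 0 0 0 -1"

```text
time_s: 6.65
eef_pos: [0.4958, 0.2363, 0.0613]
tcp_rot: [-0.0, 0.532, 0.847, 0.0]
contact_force: [-2.7, 4.6, 1.4]
width: 0.0002
```

```bash
python3 f.py
```

```text
t 6.8 F [5.29 5.6  5.56 5.32] mean 5.44 Fvec [-1.91  4.99  0.87] tcp gate x mm -33.35 z 0.0613
```

Request:
send_rows:
  targets: "-0.0005 0 0 0 0 0 -1;0 0 0 0 0 0 -1"

```text
time_s: 7.0
eef_pos: [0.496, 0.2361, 0.0613]
tcp_rot: [-0.001, 0.532, 0.847, 0.0]
contact_force: [-1.8, 4.8, 2.4]
width: -0.0001
```

```bash
python3 f.py
```

```text
t 7.15 F [5.16 6.46 6.52 5.03] mean 5.79 Fvec [-1.83  4.7   1.22] tcp gate x mm -33.05 z 0.0613
```

Request:
send_rows:
  targets: "-0.0007 0 0 0 0 0 -1;0 0 0 0 0 0 -1"

```text
time_s: 7.35
eef_pos: [0.4962, 0.2357, 0.0613]
tcp_rot: [-0.001, 0.532, 0.847, 0.001]
contact_force: [-3.3, 6.9, 1.4]
width: 0.0001
```

```bash
python3 f.py
```

```text
t 7.5 F [7.66 7.03 6.2  7.25] mean 7.04 Fvec [-2.45  6.86  1.4 ] tcp gate x mm -32.6 z 0.0613
```

Request:
send_rows:
  targets: "-0.0007 0 0 0 0 0 -1;0 0 0 0 0 0 -1"

```text
time_s: 7.7
eef_pos: [0.4964, 0.2353, 0.0613]
tcp_rot: [-0.001, 0.532, 0.847, 0.001]
contact_force: [-3.3, 6.6, 2.5]
width: 0.0001
```

```bash
python3 f.py
```

```text
t 7.85 F [7.39 7.19 7.7  7.35] mean 7.41 Fvec [-3.44  6.5   1.56] tcp gate x mm -32.17 z 0.0613
```

Request:
send_rows:
  targets: "-0.0007 0 0 0 0 0 -1;0 0 0 0 0 0 -1"

```text
time_s: 8.05
eef_pos: [0.4966, 0.2349, 0.0613]
tcp_rot: [-0.001, 0.532, 0.847, 0.001]
contact_force: [-3.4, 6.7, 1.7]
width: 0.0001
```

```bash
python3 f.py
```

```text
t 8.2 F [7.51 7.58 8.15 7.89] mean 7.78 Fvec [-2.87  7.37  2.66] tcp gate x mm -31.76 z 0.0613
```

Request:
send_rows:
  targets: "-0.0008 0 0 0 0 0 -1;0 0 0 0 0 0 -1"

```text
time_s: 8.4
eef_pos: [0.4968, 0.2344, 0.0614]
tcp_rot: [-0.002, 0.532, 0.847, 0.001]
contact_force: [-4.6, 8.6, 1.5]
width: 0.0003
```

```bash
python3 f.py
```

```text
t 8.55 F [9.78 8.7  9.4  9.75] mean 9.41 Fvec [-3.93  8.92  2.2 ] tcp gate x mm -31.23 z 0.0613
```

Request:
send_rows:
  targets: "-0.0008 0 0 0 0 0 -1;0 0 0 0 0 0 -1"

```text
time_s: 8.75
eef_pos: [0.4971, 0.2339, 0.0614]
tcp_rot: [-0.002, 0.532, 0.847, 0.001]
contact_force: [-4.4, 9.5, 2.3]
width: 0.0
```

```bash
python3 f.py
```

```text
t 8.9 F [10.43  9.85  9.97  9.59] mean 9.96 Fvec [-3.51  8.95  2.69] tcp gate x mm -30.73 z 0.0614
```

Request:
send_rows:
  targets: "-0.0006 0 0 0 0 0 -1;0 0 0 0 0 0 -1"

```text
time_s: 9.1
eef_pos: [0.4972, 0.2336, 0.0614]
tcp_rot: [-0.002, 0.532, 0.847, 0.001]
contact_force: [-4.4, 9.4, 2.1]
width: 0.0002
```

```bash
python3 f.py
```

```text
t 9.25 F [10.36 10.56 10.94 10.59] mean 10.61 Fvec [-4.29  9.68  2.68] tcp gate x mm -30.3 z 0.0614
```

Request:
send_rows:
  targets: "-0.0006 0 0 0 0 0 -1;0 0 0 0 0 0 -1"

```text
time_s: 9.45
eef_pos: [0.4973, 0.2332, 0.0613]
tcp_rot: [-0.002, 0.532, 0.847, 0.002]
contact_force: [-4.3, 10.4, 1.3]
width: -0.0003
```

```bash
python3 f.py
```

```text
t 9.6 F [11.2  11.31 10.2  10.6 ] mean 10.83 Fvec [-4.38  9.65  1.95] tcp gate x mm -29.87 z 0.0614
```

Request:
send_rows:
  targets: "-0.0006 0 0 0 0 0 -1;0 0 0 0 0 0 -1;0 0 0 0 0 0 -1"

```text
time_s: 9.9
eef_pos: [0.4976, 0.2328, 0.0614]
tcp_rot: [-0.002, 0.532, 0.847, 0.002]
contact_force: [-5.0, 10.7, 1.7]
width: 0.0001
```

```bash
python3 f.py
```

```text
t 10.05 F [11.83 10.87 10.77 12.6 ] mean 11.52 Fvec [-5.71 11.23  2.05] tcp gate x mm -29.43 z 0.0614
```

Request:
send_rows:
  targets: "-0.0006 0 0 0 0 0 -1;0 0 0 0 0 0 -1;0 0 0 0 0 0 -1"

```text
time_s: 10.35
eef_pos: [0.4978, 0.2324, 0.0614]
tcp_rot: [-0.002, 0.532, 0.847, 0.002]
contact_force: [-4.2, 10.2, 2.0]
width: -0.0001
```

```bash
python3 f.py
```

```text
t 10.5 F [11.05 11.98 11.18 11.97] mean 11.55 Fvec [-5.26 10.74  2.73] tcp gate x mm -28.99 z 0.0614
```

Request:
send_rows:
  targets: "-0.0004 0 0 0 0 0 -1;0 0 0 0 0 0 -1;0 0 0 0 0 0 -1"

```text
time_s: 10.8
eef_pos: [0.4979, 0.2321, 0.0614]
tcp_rot: [-0.002, 0.532, 0.847, 0.002]
contact_force: [-5.1, 11.0, 3.4]
width: -0.0002
```

```bash
python3 f.py
```

```text
t 10.95 F [12.16 12.04 12.72 11.9 ] mean 12.2 Fvec [-4.76 10.91  2.71] tcp gate x mm -28.69 z 0.0614
```

It read 12.2 N along the push direction (12.5 N in total) and was still rising at about 6 mm of travel without a click, so the latch is too stiff. I'll back off gently.

Request:
send_rows:
  targets: "0.002 0 0 0 0 0 -1;0.003 0 0 0 0 0 -1;0.003 0 0 0 0 0 -1;0.003 0 0 0 0 0 -1;0.003 0 0 0 0 0 -1;0 0 0 0 0 0 -1;0 0 0 0 0 0 -1"

```text
time_s: 11.65
eef_pos: [0.4932, 0.2419, 0.0613]
tcp_rot: [0.0, 0.533, 0.846, -0.0]
contact_force: [-0.0, -0.7, 0.1]
width: -0.0
```

```bash
python3 f.py
```

```text
t 11.8 F [-0.61 -0.14 -0.17 -0.33] mean -0.31 Fvec [ 0.02 -0.36 -0.3 ] tcp gate x mm -39.63 z 0.0613
```

Request:
send_rows:
  targets: "0 0 -0.03 0 0 0 -1;0 0 -0.04 0 0 0 -1;0 0 -0.04 0 0 0 -1;0 0 -0.04 0 0 0 -1;0 0 0 0 0 0 -1;0 0 0 0 0 0 -1"

```text
time_s: 12.4
eef_pos: [0.4937, 0.2424, 0.2123]
tcp_rot: [0.001, 0.532, 0.846, 0.001]
contact_force: [-0.3, -0.2, -0.8]
width: 0.0003
```

```bash
python3 - <<'E'
import sys;sys.argv=['','w2']
exec(open('look.py').read())
o=outline_of('wrist','gate')
q=pts('',o[0]['mask'],d,W)
for a,b in [(.004,.012),(.0615,.07)]:
    r=q[(q[:,2]>a)&(q[:,2]<b)]; print(a,len(r),np.round(np.median(r,0),4),rect(r))
E
```

```text
12.4 [0.4937 0.2424 0.2123] [0.0009 0.5325 0.8465 0.001 ] [-0.26 -0.23 -0.78] 0.0002519286281703809
0.004 14342 [0.4892 0.2297 0.008 ] (array([510.3, 206.8]), 150.2, 199.2, 26.0)
0.0615 296 [0.5014 0.2257 0.0656] (array([501.6, 225.2]), 30.8, 7.8, 25.6)
```

Request:
send_rows:
  targets: "-0.0374 -0.0167 0 0 0 0 -1;-0.0374 -0.0167 0 0 0 0 -1;-0.0374 -0.0167 0 0 0 0 -1;-0.0374 -0.0167 0 0 0 0 -1;-0.0374 -0.0167 0 0 0 0 -1;-0.0374 -0.0167 0 0 0 0 -1;-0.0374 -0.0167 0 0 0 0 -1;-0.0374 -0.0167 0 0 0 0 -1;-0.0374 -0.0167 0 0 0 0 -1;-0.0374 -0.0163 0 0 0 0 -1"

```text
time_s: 13.5
eef_pos: [0.5036, -0.1682, 0.2095]
tcp_rot: [-0.002, 0.532, 0.846, -0.0]
contact_force: [1.0, -0.2, -1.0]
width: -0.0
```

Request:
send_rows:
  targets: "0 0 0 0 0 -0.12 -1;0 0 0 0 0 -0.12 -1;0 0 0 0 0 -0.12 -1;0 0 0 0 0 -0.12 -1;0 0 0 0 0 -0.12 -1;0 0 0 0 0 -0.124 -1;0 0 0 0 0 0 -1;0 0 0 0 0 0 -1"

```text
time_s: 14.3
eef_pos: [0.5042, -0.1667, 0.2101]
tcp_rot: [-0.001, 0.199, 0.98, 0.0]
contact_force: [0.1, 0.0, 0.3]
width: 0.0003
```

```bash
python3 - <<'E'
import sys;sys.argv=['','w3']
exec(open('look.py').read())
o=outline_of('wrist','tally_base')
for k in o: print(k['confidence'],k['pixel'])
q=pts('',o[0]['mask'],d,W)
for a,b in [(.010,.070),(.010,.017),(.0185,.025),(.026,.034),(.052,.060)]:
    r=q[(q[:,2]>a)&(q[:,2]<b)]; print(a,len(r),np.round(np.median(r,0),4),rect(r))
E
```

```text
14.3 [ 0.5042 -0.1667  0.2101] [-1.100e-03  1.993e-01  9.799e-01  3.000e-04] [0.06 0.04 0.35] 0.0003000722361461564
0.91 [143.5, 250.4]
0.01 6926 [ 0.477  -0.1597  0.0144] (array([ 493.4, -166.3]), 40.0, 201.2, 67.5)
0.01 4889 [ 0.4743 -0.1593  0.014 ] (array([ 493.4, -166.3]), 40.0, 201.2, 67.5)
0.0185 1400 [ 0.4256 -0.1421  0.0219] (array([ 494.1, -166.1]), 35.6, 193.2, 66.3)
0.026 66 [ 0.5077 -0.1735  0.0301] (array([ 508.2, -172.7]), 29.7, 2.6, 70.3)
0.052 385 [ 0.5129 -0.1743  0.0557] (array([ 513. , -174.4]), 29.6, 11.5, 67.3)
```

View pics/w3.png

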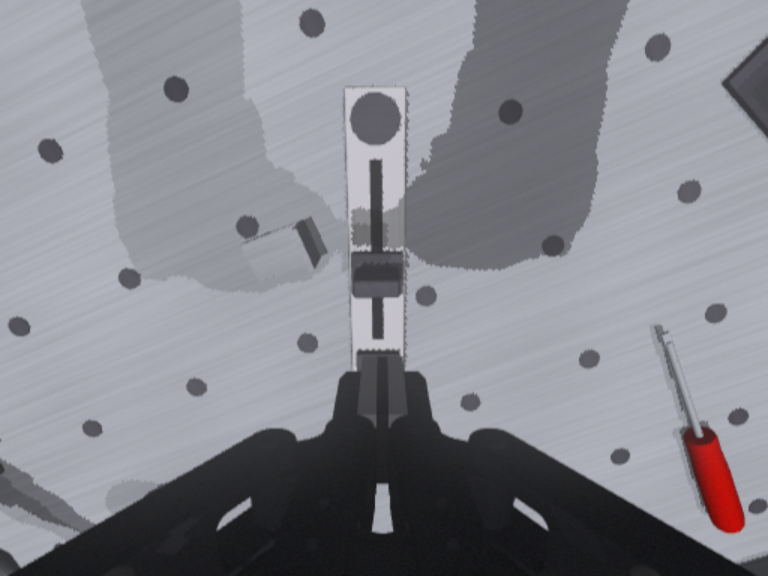

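The picture shows the disc at (375,118), the grip plate at (377,272) and the bracket at (290,245). The slide sits at about -12 mm. Pushing along tool -x drives it to the square end.

Request:
send_rows:
  targets: "0.0138 -0.004 0.02 0 0 0 -1;0 0 0.035 0 0 0 -1;0 0 0.035 0 0 0 -1;0 0 0.035 0 0 0 -1;0 0 0.02 0 0 0 -1;0 0 0.014 0 0 0 -1;0 0 0 0 0 0 -1;0 0 0 0 0 0 -1"

```text
time_s: 15.2
eef_pos: [0.4905, -0.1652, 0.0524]
tcp_rot: [-0.0, 0.198, 0.98, 0.0]
contact_force: [0.1, 0.1, 0.5]
width: -0.0001
```

Request:
send_rows:
  targets: "-0.004 0 0 0 0 0 -1;-0.004 0 0 0 0 0 -1;-0.004 0 0 0 0 0 -1;-0.004 0 0 0 0 0 -1;-0.004 0 0 0 0 0 -1;-0.004 0 0 0 0 0 -1;-0.004 0 0 0 0 0 -1;-0.004 0 0 0 0 0 -1;-0.004 0 0 0 0 0 -1;-0.004 0 0 0 0 0 -1;0 0 0 0 0 0 -1"

```text
time_s: 16.3
eef_pos: [0.5283, -0.1812, 0.0523]
tcp_rot: [0.001, 0.198, 0.98, -0.0]
contact_force: [0.5, 1.2, -0.2]
width: 0.0001
```

Request:
send_rows:
  targets: "-0.002 0 0 0 0 0 -1;-0.001 0 0 0 0 0 -1;-0.001 0 0 0 0 0 -1;0 0 0 0 0 0 -1"

```text
time_s: 16.7
eef_pos: [0.5311, -0.1825, 0.0522]
tcp_rot: [-0.0, 0.198, 0.98, -0.0]
contact_force: [-1.6, 0.2, 0.0]
width: 0.0001
```

Request:
send_rows:
  targets: "-0.001 0 0 0 0 0 -1;-0.001 0 0 0 0 0 -1;0 0 0 0 0 0 -1;0 0 0 0 0 0 -1"

```text
time_s: 17.1
eef_pos: [0.5328, -0.1831, 0.0523]
tcp_rot: [-0.0, 0.198, 0.98, -0.0]
contact_force: [-2.8, -0.2, 0.5]
width: -0.0
```

Request:
send_rows:
  targets: "-0.001 0 0 0 0 0 -1;-0.0005 0 0 0 0 0 -1;0 0 0 0 0 0 -1;0 0 0 0 0 0 -1"

```text
time_s: 17.5
eef_pos: [0.5329, -0.1831, 0.0521]
tcp_rot: [-0.001, 0.198, 0.98, 0.0]
contact_force: [-6.5, 1.3, 4.4]
width: -0.0002
```

The TCP stopped moving and the force rose, so the slide is on its end stop. I'll back off, lift and check.

Request:
send_rows:
  targets: "0.003 0 0 0 0 0 -1;0.005 0 0 0 0 0 -1;0.005 0 0 0 0 0 -1;0 0 -0.03 0 0 0 -1;0 0 -0.04 0 0 0 -1;0 0 -0.04 0 0 0 -1;0 0 -0.04 0 0 0 -1;0.03 0 0 0 0 0 -1;-0.04 0 0 0 0 0 -1;-0.04 0 0 0 0 0 -1;0 0 0 0 0 0 -1;0 0 0 0 0 0 -1"

```text
time_s: 18.7
eef_pos: [0.5687, -0.1982, 0.2018]
tcp_rot: [-0.0, 0.198, 0.98, 0.0]
contact_force: [-0.0, 0.1, -0.3]
width: 0.0
```

```bash
python3 - <<'E'
import sys;sys.argv=['','w4']
exec(open('look.py').read())
im2,d2=read_camera('top');T=camera_params('top');save('top2',im2)
u=np.array([-.924,.383]);c=np.array([.502,-.170])
for cam,dd,PP in [('wrist',d,W),('top',d2,T)]:
    for t in ['tally_base','tally']:
        for o in outline_of(cam,t)[:3]:
            q=pts('',o['mask'],dd,PP); r=q[(q[:,2]>.048)&(q[:,2]<.068)]
            print(cam,t,round(o['confidence'],2),len(r),(np.round(r.mean(0),4), 's mm',round(float((r.mean(0)[:2]-c)@u*1000),1)) if len(r) else '')
            b=q[(q[:,2]>.010)]; print(rect(b))
o=outline_of('top','gate')[0];q=pts('',o['mask'],d2,T);r=q[q[:,2]>.06];print('tab',np.round(np.median(r,0),4))
Z=np.load('top.npz')
for t in ['bush','bracket','cup','wrench','screwdriver']:
    print(t,[(np.round(o['pixel']),round(o['confidence'],2)) for o in outline_of('top',t)[:1]])
E
```

```text
18.7 [ 0.5687 -0.1982  0.2018] [-1.000e-04  1.981e-01  9.802e-01  1.000e-04] [-0.05  0.14 -0.33] 4.154675239366208e-05
wrist tally_base 0.81 474 (array([ 0.5476, -0.1886,  0.0553]), 's mm', -49.3)
(array([ 514.1, -174.9]), 40.0, 192.6, 67.5)
wrist tally_base 0.27 474 (array([ 0.5476, -0.1886,  0.0553]), 's mm', -49.3)
(array([ 548.1, -188.9]), 35.8, 29.9, 67.3)
wrist tally 0.88 474 (array([ 0.5476, -0.1886,  0.0553]), 's mm', -49.3)
(array([ 548. , -188.8]), 35.6, 30.1, 66.2)
top tally_base 0.83 0 
(array([222.2, 237.1]), 82.8, 221.7, 34.3)
tab [0.5071 0.2252 0.0654]
bush []
bracket []
cup [(array([123., 194.]), 0.94)]
wrench [(array([187., 138.]), 0.61)]
screwdriver []
```

View pics/w4.png

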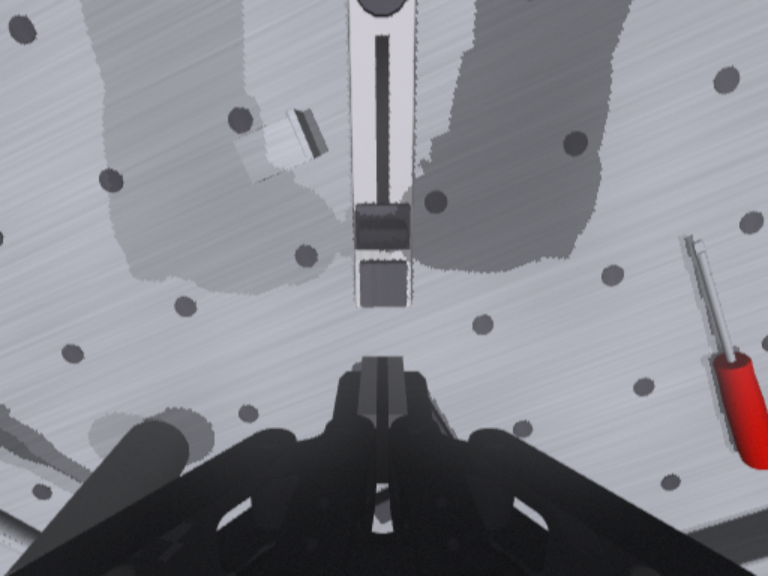

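The slide now stands beside the square plate at (383,283), at about -49 mm, and the gripper is clear.

```bash
python3 -c "
from cell import *
print(job_done(), sense()['contact_force'])"
```

```text
the job is handed in; nothing more can be done
the job is handed in; nothing more can be done
```

The latch was too stiff, so I let it spring back, pushed the tally slide to its square end and handed the job in at about 19 s.

- **Latch:** I pressed the tab in small steps up to an average of 12.2 N along the push (about 12.5 N in total, highest single reading about 12.7 N). It had moved about 6 mm, the force was still rising and it had not clicked. After I backed off, the wrist camera showed the tab within about 0.2 mm of where it started.
- **Tally slide:** I pushed it until the force rose at the stop. The wrist camera then put it at -49.3 mm, next to the square plate.
- **Letting go:** The closed gripper is about 0.2 m above the bench, and the contact force reads about zero.

**Checks that disagreed or failed:**
- The last top-camera estimate of the tab was about 6 mm off from the wrist measurement. That view is coarse and I did not rely on it.
- The top-camera search no longer found the bush, bracket or screwdriver. The wrist pictures showed the bracket and screwdriver apparently where they were. I did not re-check the bush after the press, but nothing touched it that I know of.

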